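# Bolt down the coolant filter cover and set its needle valve

## Task

The coolant filter has a fresh element: turn all three T-bar bolts on its cover clockwise, fully home to their end stops. Then, by its upright crank handle, turn the hand wheel of the valve clockwise until it is shut against its stop, and from there back it off exactly two full turns counter-clockwise. Finish still gripping the crank handle between the fingers with the wheel at rest there, and leave everything else on the bench where it is.

Things in the scene. Friction and masses are not known exactly. Their poses are not given: they have to be found in the camera images.
- skid: coolant filter unit bolted to the bench: steel plate 240 x 400 x 12 mm (x, y, z; origin under its centre on the bench, z up), its long side along y. At local y +95 mm stands the round filter housing, 174 mm across, with a flat aluminium cover (top 92 mm above the bench) that carries three equal T-bar bolts on a 60 mm radius; at local y -105 mm stands the brass valve with its horizontal hand wheel. A pipe joins them
- bolt_a_bar (a point): centre of the T-bar head of a captive cover bolt, the one farthest from the valve. The bar is a black block 46 mm long (x of this point), 13 mm wide (y) and 28 mm high, its top 14 mm above this point and its underside 14 mm below; below it is only a round stud and a 30 mm steel collar on the flat cover, whose top lies 26 mm below this point. z up; the point turns with the bolt
- bolt_a (a joint): turn of that bolt, the one farthest from the valve, in rad, growing clockwise seen from above; 0 loose, 1.5 fully home at its end stop. Fully home, all three bars lie parallel, 0.6 rad clockwise of the skid's y axis. Stiff: it takes 0.06 N m and stays where it is left
- bolt_b_bar (a point): centre of the T-bar head of a captive cover bolt, the one of the two nearer the valve that lies on the skid's -x side. The bar is a black block 46 mm long (x of this point), 13 mm wide (y) and 28 mm high, its top 14 mm above this point and its underside 14 mm below; below it is only a round stud and a 30 mm steel collar on the flat cover, whose top lies 26 mm below this point. z up; the point turns with the bolt
- bolt_b (a joint): turn of that bolt, the one of the two nearer the valve that lies on the skid's -x side, in rad, growing clockwise seen from above; 0 loose, 1.5 fully home at its end stop. Fully home, all three bars lie parallel, 0.6 rad clockwise of the skid's y axis. Stiff: it takes 0.06 N m and stays where it is left
- bolt_c_bar (a point): centre of the T-bar head of a captive cover bolt, the one of the two nearer the valve that lies on the skid's +x side. The bar is a black block 46 mm long (x of this point), 13 mm wide (y) and 28 mm high, its top 14 mm above this point and its underside 14 mm below; below it is only a round stud and a 30 mm steel collar on the flat cover, whose top lies 26 mm below this point. z up; the point turns with the bolt
- bolt_c (a joint): turn of that bolt, the one of the two nearer the valve that lies on the skid's +x side, in rad, growing clockwise seen from above; 0 loose, 1.5 fully home at its end stop. Fully home, all three bars lie parallel, 0.6 rad clockwise of the skid's y axis. Stiff: it takes 0.06 N m and stays where it is left
- wheel_hub (a point): centre of the top of the hand wheel's hub, on the wheel's vertical axis, 114 mm above the bench. Steel wheel, 128 mm across, rim and spokes end up to 2 mm below this point's height; nothing on the wheel rises above it except the crank handle
- crank_handle: upright black crank handle on the hand wheel: 22 mm thick, 52 mm high, origin at its centre (half-way up, 140 mm above the bench), 48 mm from the wheel's axis. It is a sleeve that spins freely about its own upright pin, so it can be held with a fixed hand and carried round in a circle; its own yaw means nothing
- wheel (a joint): turn of the hand wheel in rad, growing counter-clockwise seen from above (opening); 0 is shut against the stop, clockwise shuts; one turn is 6.283; it can open nearly three turns. It takes 0.12 N m (2.5 N at the handle) and stays where it is left. At 0 the handle is on the skid's -x side of the axis, at joint value q it lies at that direction turned by q counter-clockwise
- spare_seal: spare flat black rubber ring, 52 mm across, 8 mm thick, lying on the skid's plate; origin at the centre of its underside; to be left alone
- pipe_plug: loose brass plug, 26 mm across, 22 mm high, standing on the skid's plate behind the pipe; origin at the centre of its underside; to be left alone
- mug: white mug, 80 mm across, 90 mm high; origin under its centre; to be left alone
- oil_can: metal can, 64 mm across, 105 mm high; origin under its centre; to be left alone
- tape_roll: lying roll of grey tape, 100 mm across, 25 mm high; origin under its centre; to be left alone
- spanner: steel spanner, 200 mm long, lying flat; origin under its middle; to be left alone
- filter_element: used white paper filter cylinder, 70 mm across, 110 mm high, standing; origin under its centre; to be left alone
- driver: screwdriver, 200 mm long, lying; origin under its middle; to be left alone

How it is judged:
By the outcome, as a careful person would: the job done as asked, in the order asked, and still so for the second after the job is handed in, while the arm keeps its last pose, push and grip.
It also fails if it takes over 72 s, if anything falls off the work surface, if the arm or the gripper's body presses on something with over 40 N, if the wrist force passes 120 N, or if a joint passes its speed limit or range.

## Robot

A 6-joint arm with a two-finger parallel gripper is mounted at the origin on the work surface. World frame = base frame: x ahead of the robot, y to its left, z up, the work surface at z = 0. Lengths are in m, angles in rad, forces in N, time in s.
With the tool pointing down it reaches from about 0.35 to 0.975 m from the base axis. Payload 4.9 kg.
Tool frame: the origin (TCP) lies midway between the tips of the shut fingers; the grasp point (between the pads) lies 19 mm behind it; z points along the fingers, y is the direction in which the jaws open and shut (so a half turn about z gives the same grasp; the last joint's range is limited). The gripper opens to 85 mm and grips with 20 to 120 N. Pads are 22 mm wide; open, the fingers measure 114 mm over their backs; the gripper's body (76 mm by 85 mm) begins 54 mm behind the grasp point. The pads swing forward as they close: fully open they stand 13 mm farther back than shut.
Start: joints at [1.157, 0.053, 1.613, -0, 1.476, -0.119], TCP at [0.182, 0.598, 0.231] pointing down, gripper open.
Joint ranges: [-3.01, 3.01], [-1.01, 2.22], [0.06, 2.58], [-1.02, 4.17], [0.09, 2.62], [-3.14, 3.14]. Speed limits (rad/s): [2.57, 2.57, 3.14, 3.14, 3.14, 3.14].

## Interface

Orientations are given as a unit quaternion [w, x, y, z].
In Python, from plant import readout, optics, workorder gives the robot as it stands.
- The arm moves only by the tool jog_arm, never from a script. Its arguments are lists of equal length, an entry for each row: "rot": the turn, a rotation vector about the world's x, y, z in rad, a list of three; "offset": the shift along the world's x, y, z in m, a list of three; "hand": the opening, from 0 (shut) to 1 (fully open). In form: {"rot": [[ax, ay, az], ...], "offset": [[tx, ty, tz], ...], "hand": [hand, ...]}. A call has exactly 10 rows; each row shifts and turns the pose as measured when the row begins; what a row does not reach is not made up. A row lasts 1/12 s, in which the tool goes at most 41.7 mm and 7.16 degrees, less where a joint would pass 70% of its speed; a pose out of reach is approached as far as the arm can. A call is refused whole if a number of a shift passes 0.0417 or a number of a turn 0.125, either way. A call with a gripper value outside its range is refused whole. The fingers move at their own pace and stop on an object; "grip_force" is the grip in N (left out, the last holds). Time passes only in rows, so rows that do not move let the fingers close, or fill a call up. It gives the time, the measured TCP pose, the force and the opening at its end, in the units of the state.
- readout.observe(): the state, without advancing time (a new reading comes with each control period).
- optics.snapshot(name): name is "side" or "top" or "wrist"; returns the picture (480x640x3 uint8, red, green, blue); there is no depth.
- optics.camera_model(name): a dict with "intrinsics" (3x3 intrinsics, pixels), "rvec" (rotation vector, rad) and "tvec" (3), from world to camera coordinates, as OpenCV has them; the wrist camera has in their place "mount" (4x4, takes a point from camera to tool coordinates, whose origin is the TCP and whose axes are the flange's). Camera axes: x right, y down, z forward; pixel columns grow to the right and rows downward; lengths in m; the calibration is good to about 2 mm. The wrist camera is an equidistant fisheye: a pixel r from the principal point sees the ray r / f radians off the axis. A picture is of the moment at which its call begins: read the wrist's pose just before it. camera_model takes no time and is no camera call.
- workorder.sign_off(): hands the job in, once; it reports no verdict.
The state is a dict: "time_s": time; "joint_pos": joint angles; "joint_vel": joint speeds; "effort": joint torques, N m; "tool_pos": TCP position; "tcp_rot": TCP orientation; "force": force on the tool from outside, world axes, zero at the start; "torque": the same for the moment, N m; "width": finger opening in m.
Only numpy, scipy, OpenCV 4.12 (cv2) and the standard library are available. Lean on these libraries where they do the work, as an engineer would, in place of code of your own. Each camera call takes 0.05 s, during which the arm holds its last target.

## Working session

There is one attempt and no reset: what is moved stays moved. The work goes in short steps, Python scripts to look and compute and a tool call to move; the robot and the scene stay as the last step left them, time stands still between calls to the robot, and variables do not carry over. Pictures are saved under pics/ and viewed, and the job is handed in when it is done.

Besides the shell and the picture viewer there is one more tool, called as name(argument=value, ...) on one line, values as JSON. jog_arm: Moves the arm, as the interface text tells. Its arguments: {"type":"object","properties":{"rot":{"type":"array"},"offset":{"type":"array"},"hand":{"type":"array"},"grip_force":{"type":"number"}},"required":["rot","offset","hand"]}

```bash
ls; mkdir -p pics; python3 - <<'E'
from plant import readout, optics, workorder
import cv2
s=readout.observe()
print(s)
for n in ("side","top","wrist"):
    im=optics.snapshot(n); cv2.imwrite(f"pics/{n}0.png",im[:,:,::-1])
    m=optics.camera_model(n); print(n,m)
E
```

```text
pics
{'time_s': 0.0, 'joint_pos': array([ 1.15702519e+00,  5.33765921e-02,  1.61429020e+00, -2.02510521e-06,
        1.47601812e+00, -1.18967890e-01]), 'joint_vel': array([ 1.07624336e-03, -1.63381596e-03,  1.03735217e-03,  7.33608125e-04,
       -4.30765046e-04, -2.33626346e-05]), 'effort': array([-6.35171250e-05, -3.93685949e+01, -3.70175779e+01, -3.72982925e-06,
        6.91266774e-03,  1.29216360e-05]), 'tool_pos': array([0.18132193, 0.597465  , 0.23005307]), 'tcp_rot': array([-2.74401171e-04,  1.46868257e-01,  9.89155509e-01, -1.00950123e-03]), 'force': array([ 0.15932517, -0.99331155,  0.0800508 ]), 'torque': array([0.02214863, 0.00529782, 0.02331513]), 'width': 0.08535254024809703}
side {'intrinsics': array([[437.493679  ,   0.        , 316.20586889],
       [  0.        , 437.493679  , 239.41644506],
       [  0.        ,   0.        ,   1.        ]]), 'rvec': array([ 2.3078953 , -0.57970664,  0.25982836]), 'tvec': array([-0.46910584,  0.24431982,  0.89513489])}
top {'intrinsics': array([[489.55063902,   0.        , 307.42762102],
       [  0.        , 489.55063902, 232.44718552],
       [  0.        ,   0.        ,   1.        ]]), 'rvec': array([ 2.17771057, -2.19520537,  0.06180183]), 'tvec': array([1.69474446e-04, 5.03332412e-01, 1.20582601e+00])}
wrist {'intrinsics': array([[371.64829954,   0.        , 315.52837225],
       [  0.        , 371.64829954, 242.09775867],
       [  0.        ,   0.        ,   1.        ]]), 'mount': array([[-8.95954208e-04, -9.54512199e-01, -2.98170520e-01,
         7.64714503e-02],
       [ 9.99999551e-01, -7.63525611e-04, -5.60616440e-04,
        -2.12566072e-04],
       [ 3.07454403e-04, -2.98170888e-01,  9.54512455e-01,
        -1.41655702e-01],
       [ 0.00000000e+00,  0.00000000e+00,  0.00000000e+00,
         1.00000000e+00]])}
```

View pics/top0.png

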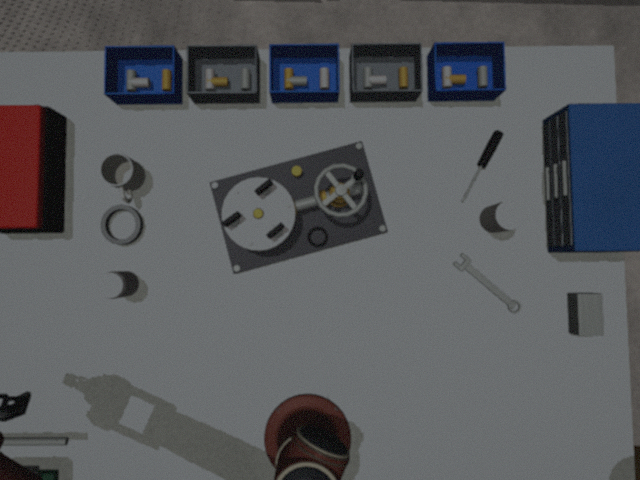

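View pics/side0.png

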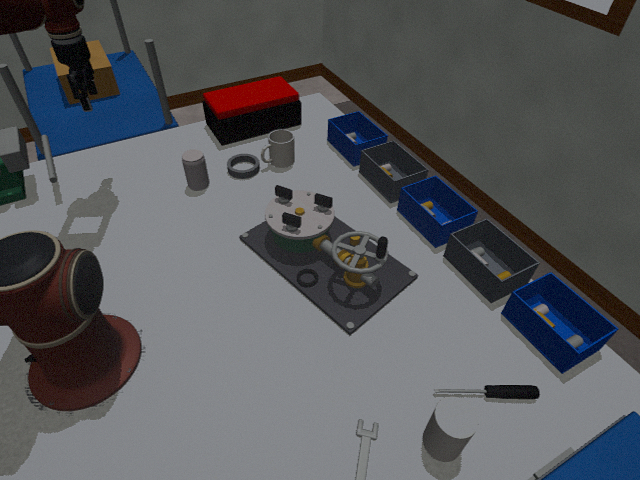

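View pics/wrist0.png

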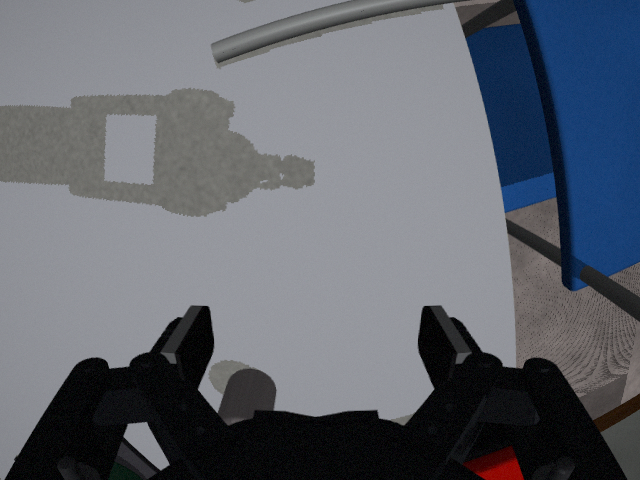

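The top view shows the skid with plate corner dots at about (214,184), (360,146), (382,229) and (236,268). The cover is at (258,213), with bars at (233,219), (277,230) and (264,186). The wheel hub is at (341,190) and the crank handle at (358,175). The arm is clear of the skid.

```bash
cat > h.py <<'E'
import numpy as np, cv2
from scipy.spatial.transform import Rotation as R
from plant import readout, optics, workorder
def cam(n):
    m=optics.camera_model(n); return m['intrinsics'],R.from_rotvec(m['rvec']).as_matrix(),m['tvec']
def px2plane(n,uv,z):
    K,Rm,t=cam(n); C=-Rm.T@t
    d=Rm.T@np.linalg.inv(K)@np.array([uv[0],uv[1],1.0])
    return C+d*(z-C[2])/d[2]
def proj(n,P):
    K,Rm,t=cam(n); q=K@(Rm@np.asarray(P,float)+t); return q[:2]/q[2]
E
python3 - <<'E'
from h import *
im=cv2.imread('pics/top0.png'); c=im[130:285,200:400]
cv2.imwrite('pics/topz.png',cv2.resize(c,None,fx=4,fy=4,interpolation=cv2.INTER_CUBIC)) if 0 else cv2.imwrite('pics/topz.png',cv2.convertScaleAbs(cv2.resize(c,(800,600)if 0 else (774,600),interpolation=cv2.INTER_CUBIC),alpha=1.6))
im=cv2.imread('pics/side0.png'); c=im[170:335,230:430]
cv2.imwrite('pics/sidez.png',cv2.convertScaleAbs(cv2.resize(c,(727,600),interpolation=cv2.INTER_CUBIC),alpha=1.6))
E
```

```text
(no output)
```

View pics/topz.png

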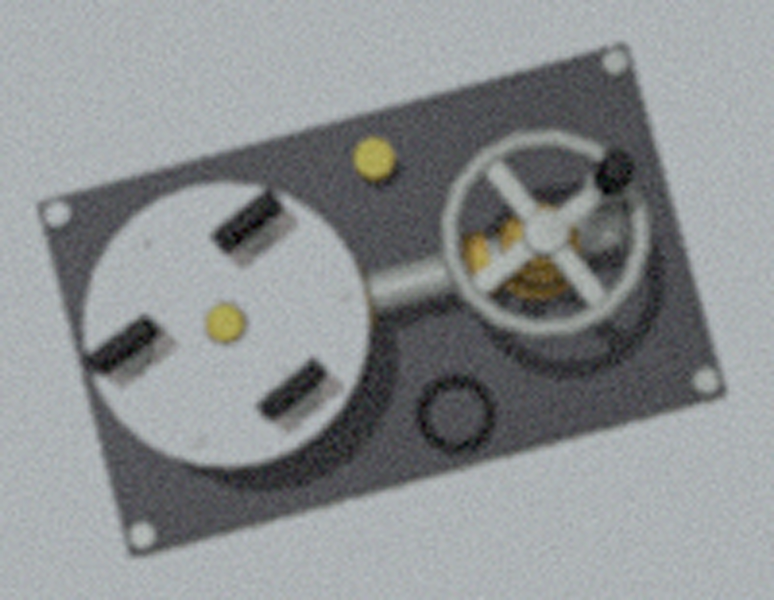

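View pics/sidez.png

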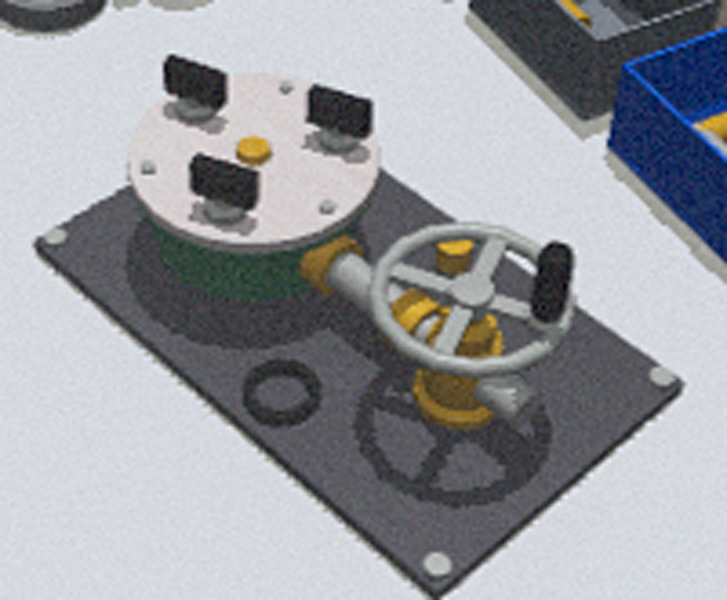

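```bash
python3 - <<'E'
from h import *
im=cv2.imread('pics/top0.png')
sx=774/200; sy=600/155
Z=[(38,202),(628,42),(727,400),(132,556)]
P=np.array([px2plane('top',(200+(u+.5)/sx-.5,130+(v+.5)/sy-.5),.012)[:2] for u,v in Z])
print(P.round(4)); c=P.mean(0); print('centre',c)
for i in range(4): print(np.linalg.norm(P[i]-P[(i+1)%4]).round(4))
y=(P[0]-P[1]+P[3]-P[2]);x=(P[0]-P[3]+P[1]-P[2])
yaw1=np.arctan2(y[1],y[0])-np.pi/2; yaw2=np.arctan2(x[1],x[0]); print('yaw',yaw1,yaw2)
g=im.max(2).astype(int)
yaw=(yaw1+yaw2)/2
ux=np.array([np.cos(yaw),np.sin(yaw)]);uy=np.array([-ux[1],ux[0]])
print('pred housing',c+.095*uy,'pred hub',c-.105*uy)
# yellow masks: cover centre
hsv=cv2.cvtColor(cv2.GaussianBlur(im,(3,3),0),cv2.COLOR_BGR2HSV)
m=cv2.inRange(hsv,(18,90,70),(36,255,255))
n,l,st,ce=cv2.connectedComponentsWithStats(m)
for i in range(1,n):
    if st[i,4]>20 and 200<ce[i,0]<400 and 130<ce[i,1]<280: print('yel',ce[i],st[i,4],px2plane('top',ce[i],.095))
# dark
for th in (30,38):
  m=(cv2.GaussianBlur(im,(3,3),0).max(2)<th).astype(np.uint8)
  n,l,st,ce=cv2.connectedComponentsWithStats(m)
  for i in range(1,n):
    if st[i,4]>30 and 200<ce[i,0]<400 and 130<ce[i,1]<280:
        pts=np.argwhere(l==i)[:,::-1].astype(np.float32)
        W=np.array([px2plane('top',p,.125)[:2] for p in pts]); w=W.mean(0)
        e,v=np.linalg.eigh(np.cov((W-w).T)); 
        r=cv2.minAreaRect(W.astype(np.float32)*1000)
        print(th,'dark',ce[i].round(1),st[i,4],w.round(4),'dir',np.arctan2(v[1,1],v[0,1]).round(3),'rel y cw',((yaw+np.pi/2-np.arctan2(v[1,1],v[0,1]))%np.pi).round(3),np.sqrt(e*12).round(4),r)
print(np.percentile(g[150:260,220:380],[1,5,20,50]))
E
```

```text
[[ 0.6336  0.2424]
 [ 0.7357 -0.1435]
 [ 0.5006 -0.204 ]
 [ 0.4031  0.1806]]
centre [0.56825059 0.01886393]
0.3992
0.2427
0.3968
0.2386
yaw 0.2534513958640945 0.2566635955028076
pred housing [0.54428199 0.11079056] pred hub [ 0.5947422 -0.0827392]
yel [296.24390244 170.5       ] 82 [0.64455745 0.02083385 0.095     ]
yel [331.80952381 189.76190476] 21 [ 0.59817521 -0.06230208  0.095     ]
yel [322.92105263 195.02631579] 38 [ 0.58592616 -0.04133822  0.095     ]
yel [257.80327869 213.09836066] 61 [0.54466673 0.11146325 0.095     ]
30 dark [358.2 174.8] 62 [ 0.6276 -0.1217] dir 2.503 rel y cw 2.465 [0.0166 0.0213] ((627.7353515625, -121.7979507446289), (16.20521354675293, 21.254634857177734), 44.603336334228516)
30 dark [263.9 187.9] 47 [0.5994 0.0943] dir 2.231 rel y cw 2.737 [0.0073 0.0368] ((599.7356567382812, 93.86863708496094), (7.377392768859863, 34.74009323120117), 36.70479202270508)
30 dark [232.3 219.5] 51 [0.5273 0.1664] dir 2.173 rel y cw 2.795 [0.0073 0.0393] ((527.1426391601562, 166.86895751953125), (7.5939459800720215, 37.74007034301758), 35.82891082763672)
30 dark [275.9 2
[... 963 characters left out ...]
rel y cw 2.567 [0.0369 0.1515] ((494.61029052734375, 35.36576843261719), (48.37900924682617, 172.55905151367188), 43.3327522277832)
38 dark [231.7 219.4] 91 [0.5277 0.1678] dir 2.154 rel y cw 2.814 [0.0116 0.0406] ((527.0564575195312, 168.2669677734375), (11.741724014282227, 42.77660369873047), 35.33842849731445)
38 dark [275.5 230.8] 71 [0.5008 0.0681] dir 2.239 rel y cw 2.728 [0.0098 0.0371] ((500.3682861328125, 68.23422241210938), (9.935772895812988, 37.50465774536133), 39.4984245300293)
38 dark [317.5 236.5] 176 [ 0.487  -0.0274] dir -2.829 rel y cw 1.514 [0.048  0.0499] ((487.06964111328125, -27.31621551513672), (43.14716339111328, 43.20252990722656), 89.5401611328125)
[25. 34. 51. 71.]
```

```bash
python3 - <<'E'
from h import *
c=np.array([.5683,.0189]);yaw=.255
ux=np.array([np.cos(yaw),np.sin(yaw)]);uy=np.array([-ux[1],ux[0]])
H=c+.095*uy
pts={'a':(*(H+.06*uy),.132),'b':(*(H-.03*uy-.05196*ux),.132),'c':(*(H-.03*uy+.05196*ux),.132),'hub':(*(c-.105*uy),.114)}
hd=px2plane('top',(358.3,174.7),.14); hd2=px2plane('top',(358.3,174.7),.166);print('handle',hd,hd2)
hub=px2plane('top',(200+547.5/3.87-.5,130+232.5/3.871-.5),.114);print('hub seen',hub)
pts['handle_top']=(hd[0],hd[1],.166);pts['handle_bot']=(hd[0],hd[1],.114)
d=hd[:2]-np.array(pts['hub'][:2]);print(np.linalg.norm(d),np.arctan2(d[1],d[0]),(np.arctan2(d[1],d[0])-yaw-np.pi)%(2*np.pi))
T=cv2.imread('pics/topz.png');S=cv2.imread('pics/sidez.png')
for k,p in pts.items():
    p=np.array(p);print(k,p.round(4))
    u=(proj('top',p)-[200,130])*3.87;v=(proj('side',p)-[230,170])*3.635
    cv2.drawMarker(T,(int(u[0]+2),int(u[1]+2)),(0,0,255),0,16,1);cv2.drawMarker(S,(int(v[0]+2),int(v[1]+2)),(0,0,255),0,16,1)
cv2.imwrite('pics/t1.png',T);cv2.imwrite('pics/s1.png',S)
E
```

```text
handle [ 0.62511748 -0.12041163  0.14      ] [ 0.62040465 -0.11781876  0.166     ]
hub seen [ 0.59559514 -0.08257977  0.114     ]
0.04839245183360928 -0.893374774598368 1.993217878991425
a [0.5292 0.1689 0.132 ]
b [0.5016 0.0687 0.132 ]
c [0.6022 0.0949 0.132 ]
hub [ 0.5948 -0.0827  0.114 ]
handle_top [ 0.6251 -0.1204  0.166 ]
handle_bot [ 0.6251 -0.1204  0.114 ]
```

View pics/t1.png

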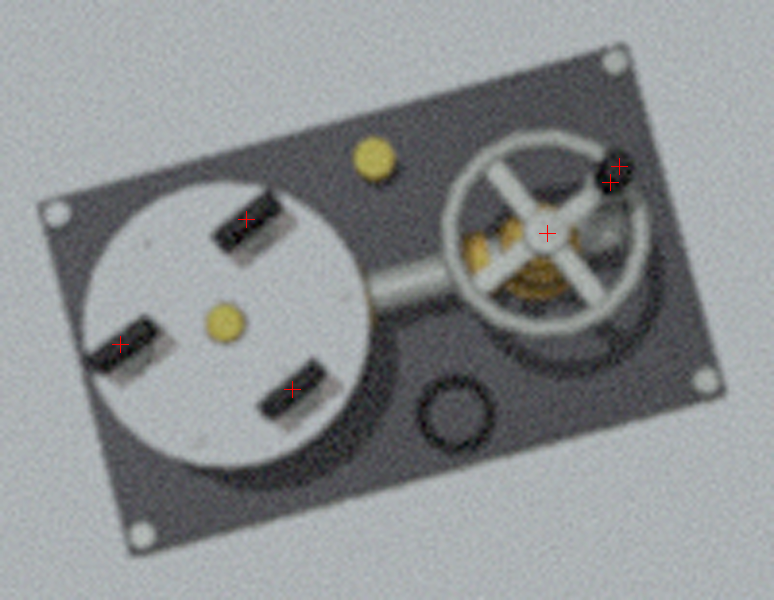

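View pics/s1.png

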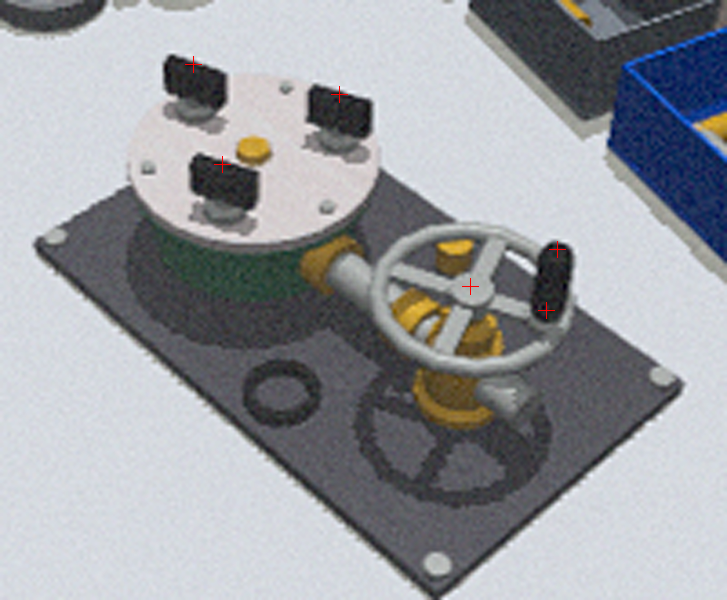

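The projections agree in both views to about 1 mm. Bars are at roughly 2.2 rad with about 1.0 rad left to home. The handle is 48.4 mm from the hub, which matches the given size. I'll move to bolt a first.

jog_arm(rot=[[0,0,-0.062],[0,0,-0.062],[0,0,-0.062],[0,0,-0.062],[0,0,-0.062],[0,0,-0.062],[0,0,-0.062],[0,0,-0.062],[0,0,-0.062],[0,0,-0.062]], offset=[[0.018,-0.022,0],[0.022,-0.027,0],[0.022,-0.027,0],[0.022,-0.027,0],[0.022,-0.027,0],[0.022,-0.027,0],[0.022,-0.027,0],[0.022,-0.027,0],[0.022,-0.027,0],[0.022,-0.027,0]], hand=[0.5,0.5,0.5,0.5,0.5,0.5,0.5,0.5,0.5,0.5], grip_force=50)

```text
time_s: 0.98
tool_pos: [0.398, 0.3231, 0.2258]
tcp_rot: [-0.002, 0.449, 0.894, -0.002]
force: [0.2, 0.3, 0.2]
width: 0.0429
```

jog_arm(rot=[[0,0,0],[0,0,0],[0,0,0],[0,0,0],[0,0,0],[0,0,0],[0,0,0],[0,0,0],[0,0,0],[0,0,0]], offset=[[0.022,-0.026,-0.007],[0.022,-0.026,-0.007],[0.022,-0.026,-0.007],[0.022,-0.026,-0.007],[0.02,-0.022,-0.007],[0.013,-0.016,-0.007],[0.008,-0.008,-0.007],[0.002,-0.003,-0.004],[0,0,0],[0,0,0]], hand=[0.5,0.5,0.5,0.5,0.5,0.5,0.5,0.5,0.5,0.5])

```text
time_s: 1.82
tool_pos: [0.5355, 0.1561, 0.1685]
tcp_rot: [-0.003, 0.454, 0.891, -0.002]
force: [0.2, -0.6, -0.5]
width: 0.0427
```

```bash
cat >> h.py <<'E'
def st():
    s=readout.observe(); Rm=R.from_quat(np.roll(s['tcp_rot'],-1)).as_matrix()
    print('t',round(s['time_s'],2),'pos',s['tool_pos'].round(4),'xang',np.arctan2(Rm[1,0],Rm[0,0]).round(3),'zax',Rm[:,2].round(3),'F',s['force'].round(1),'M',s['torque'].round(2),'w',round(s['width'],4),'j6',s['joint_pos'][5].round(2)); return s,Rm
def wproj(P,s,Rm):
    m=optics.camera_model('wrist');M=m['mount'];K=m['intrinsics']
    p=Rm.T@(np.asarray(P,float)-s['tool_pos']); q=np.linalg.inv(M)@np.r_[p,1]; q=q[:3]
    th=np.arctan2(np.hypot(q[0],q[1]),q[2]); d=q[:2]/np.hypot(q[0],q[1])
    return K[:2,2]+K[0,0]*th*d
E
python3 - <<'E'
from h import *
s,Rm=st(); im=cv2.cvtColor(optics.snapshot('wrist'),cv2.COLOR_RGB2BGR)
for P in [(.5292,.1689,.132),(.5016,.0687,.132),(.6022,.0949,.132)]:
    u=wproj(P,s,Rm); cv2.drawMarker(im,(int(u[0]),int(u[1])),(0,0,255),0,16,2)
cv2.imwrite('pics/w1.png',cv2.convertScaleAbs(im,alpha=1.6))
E
```

```text
t 1.82 pos [0.5355 0.1561 0.1685] xang 2.199 zax [-0.007 -0.001 -1.   ] F [ 0.2 -0.6 -0.5] M [-0.01 -0.08  0.02] w 0.0427 j6 -0.48
```

View pics/w1.png

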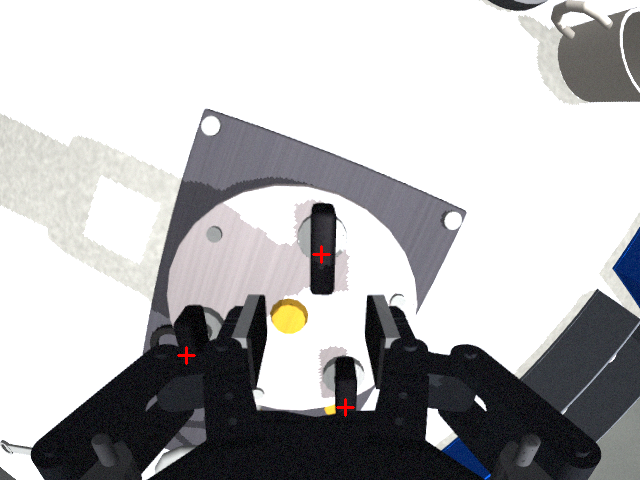

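Wrist view: bar a runs from (322,204) to (322,293), in line with the tool's x axis, and the projected target (321,254) falls on it. I'll correct the xy, then descend and close.

jog_arm(rot=[[0,0,0],[0,0,0],[0,0,0],[0,0,0],[0,0,0],[0,0,0],[0,0,0],[0,0,0],[0,0,0],[0,0,0]], offset=[[-0.003,0.006,0],[-0.003,0.005,-0.005],[0,0.001,-0.012],[0,0,-0.012],[0,0,-0.012],[0,0,-0.01],[0,0,-0.006],[0,0,-0.003],[0,0,0],[0,0,0]], hand=[0.5,0.5,0.5,0.5,0.5,0.5,0.5,0.5,0.5,0.5])

```text
time_s: 2.7
tool_pos: [0.5247, 0.1741, 0.1015]
tcp_rot: [-0.004, 0.45, 0.893, -0.002]
force: [1.1, -0.5, 0.0]
width: 0.043
```

```bash
python3 -c "
from h import *
st()"
```

```text
t 2.7 pos [0.5247 0.1741 0.1015] xang 2.207 zax [-0.009 -0.    -1.   ] F [ 1.1 -0.5  0. ] M [-0.02  0.05 -0.02] w 0.043 j6 -0.45
```

jog_arm(rot=[[0,0,0],[0,0,0],[0,0,0],[0,0,0],[0,0,0],[0,0,0],[0,0,0],[0,0,0],[0,0,0],[0,0,0]], offset=[[0.002,-0.0025,0.0015],[0.002,-0.0025,0.0015],[0,0,0],[0,0,0],[0,0,0],[0,0,0],[0,0,0],[0,0,0],[0,0,0],[0,0,0]], hand=[0.5,0.5,0.5,0.5,0.25,0,0,0,0,0], grip_force=50)

```text
time_s: 3.53
tool_pos: [0.5311, 0.1678, 0.108]
tcp_rot: [-0.002, 0.451, 0.893, -0.001]
force: [-0.7, -1.5, 0.3]
width: 0.0122
```

```bash
python3 -c "
from h import *
st()"
```

```text
t 3.53 pos [0.5311 0.1678 0.108 ] xang 2.206 zax [-0.005 -0.001 -1.   ] F [-0.7 -1.5  0.3] M [-0.03  0.03  0.02] w 0.0122 j6 -0.46
```

jog_arm(rot=[[0,0,-0.06],[0,0,-0.1],[0,0,-0.1],[0,0,-0.1],[0,0,-0.1],[0,0,-0.1],[0,0,-0.1],[0,0,-0.1],[0,0,-0.08],[0,0,0]], offset=[[-0.001,0.0005,-0.001],[-0.001,0.0005,-0.001],[0,0,0],[0,0,0],[0,0,0],[0,0,0],[0,0,0],[0,0,0],[0,0,0],[0,0,0]], hand=[0,0,0,0,0,0,0,0,0,0])

```text
time_s: 4.37
tool_pos: [0.5304, 0.1676, 0.108]
tcp_rot: [-0.0, 0.788, 0.616, -0.002]
force: [-0.9, -1.8, 1.3]
width: 0.0124
```

```bash
python3 -c "
from h import *
st()"
```

```text
t 4.37 pos [0.5304 0.1676 0.108 ] xang 1.326 zax [-0.003 -0.002 -1.   ] F [-0.9 -1.8  1.3] M [-0.08  0.02 -0.1 ] w 0.0124 j6 0.42
```

jog_arm(rot=[[0,0,-0.04],[0,0,-0.04],[0,0,-0.03],[0,0,-0.03],[0,0,-0.03],[0,0,-0.03],[0,0,-0.03],[0,0,-0.03],[0,0,-0.03],[0,0,-0.03]], offset=[[0,0,0],[0,0,0],[0,0,0],[0,0,0],[0,0,0],[0,0,0],[0,0,0],[0,0,0],[0,0,0],[0,0,0]], hand=[0,0,0,0,0,0,0,0,0,0])

```text
time_s: 5.2
tool_pos: [0.5302, 0.1673, 0.1083]
tcp_rot: [0.004, 0.865, 0.501, -0.004]
force: [-0.2, -0.3, 0.6]
width: 0.0125
```

```bash
python3 -c "
from h import *
st()"
```

```text
t 5.2 pos [0.5302 0.1673 0.1083] xang 1.05 zax [-0.003 -0.011 -1.   ] F [-0.2 -0.3  0.6] M [0.08 0.14 3.98] w 0.0125 j6 0.7
```

jog_arm(rot=[[0,0,0],[0,0,0],[0,0,0],[0,0,0],[0,0,0],[0,0,0],[0,0,0],[0,0,0],[0,0,0],[0,0,0]], offset=[[0,0,0],[0,0,0],[0,0,0],[0,0,0],[0,0,0],[0,0,0],[0,0,0.005],[0,0,0.015],[0,0,0.015],[0,0,0.015]], hand=[0.5,0.5,0.5,0.5,0.5,0.5,0.5,0.5,0.5,0.5])

```text
time_s: 6.03
tool_pos: [0.527, 0.1668, 0.1558]
tcp_rot: [0.001, 0.869, 0.495, -0.008]
force: [-0.0, -0.3, 0.7]
width: 0.0427
```

```bash
python3 - <<'E'
from h import *
s,Rm=st(); im=cv2.cvtColor(optics.snapshot('wrist'),cv2.COLOR_RGB2BGR)
for P in [(.5292,.1689,.132),(.5016,.0687,.132),(.6022,.0949,.132)]:
    u=wproj(P,s,Rm); cv2.drawMarker(im,(int(u[0]),int(u[1])),(0,0,255),0,16,2)
cv2.imwrite('pics/w2.png',cv2.convertScaleAbs(im,alpha=1.6))
im=cv2.cvtColor(optics.snapshot('top'),cv2.COLOR_RGB2BGR); c=im[130:285,200:400]
cv2.imwrite('pics/top2.png',cv2.convertScaleAbs(cv2.resize(c,(774,600),interpolation=cv2.INTER_CUBIC),alpha=1.6))
E
```

```text
t 6.03 pos [0.527  0.1668 0.1558] xang 1.036 zax [-0.013 -0.009 -1.   ] F [-0.  -0.3  0.7] M [-0.06 -0.   -0.01] w 0.0427 j6 0.71
```

View pics/w2.png

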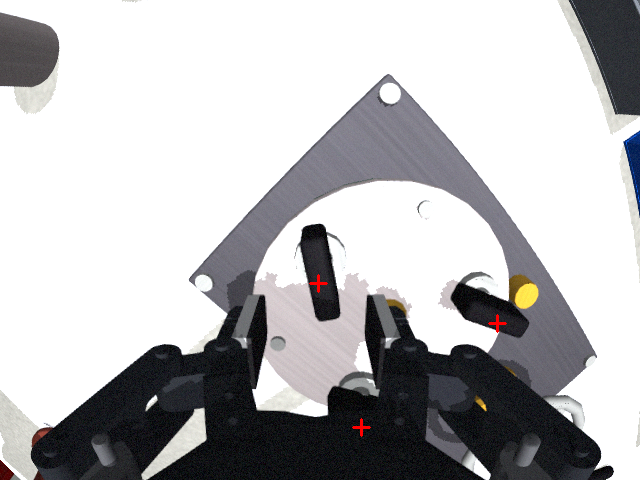

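Wrist view: bar a now runs from (314,226) to (328,318), about 10° off the tool axis. That puts it at about 1.21 rad in the world, against 1.226 expected at home, so bolt a is home (the stop also felt 4 Nm). Next is bolt b.

jog_arm(rot=[[0,0,0.119],[0,0,0.119],[0,0,0.119],[0,0,0.119],[0,0,0.119],[0,0,0.119],[0,0,0.119],[0,0,0.119],[0,0,0.119],[0,0,0.119]], offset=[[0,0,0.005],[-0.003,-0.012,0.004],[-0.003,-0.012,0],[-0.003,-0.012,0],[-0.003,-0.012,0],[-0.003,-0.012,0],[-0.003,-0.012,0],[-0.003,-0.011,0],[-0.002,-0.008,0],[-0.001,-0.004,0]], hand=[0.5,0.5,0.5,0.5,0.5,0.5,0.5,0.5,0.5,0.5])

```text
time_s: 6.97
tool_pos: [0.5023, 0.0688, 0.1627]
tcp_rot: [0.002, 0.418, 0.909, -0.004]
force: [-0.2, 0.3, -0.4]
width: 0.0427
```

jog_arm(rot=[[0,0,0],[0,0,0],[0,0,0],[0,0,0],[0,0,0],[0,0,0],[0,0,0],[0,0,0],[0,0,0],[0,0,0]], offset=[[0,0,0],[0,0,0],[0,0,0],[0,0,0],[0,0,0],[0,0,0],[0,0,0],[0,0,0],[0,0,0],[0,0,0]], hand=[0.5,0.5,0.5,0.5,0.5,0.5,0.5,0.5,0.5,0.5])

```text
time_s: 7.8
tool_pos: [0.5014, 0.0696, 0.1602]
tcp_rot: [0.001, 0.422, 0.907, -0.004]
force: [0.0, 0.1, 0.1]
width: 0.0424
```

```bash
python3 - <<'E'
from h import *
s,Rm=st(); im=cv2.cvtColor(optics.snapshot('wrist'),cv2.COLOR_RGB2BGR)
for P in [(.5292,.1689,.132),(.5016,.0687,.132),(.6022,.0949,.132)]:
    u=wproj(P,s,Rm); cv2.drawMarker(im,(int(u[0]),int(u[1])),(0,0,255),0,16,2)
cv2.imwrite('pics/w3.png',cv2.convertScaleAbs(im,alpha=1.6))
E
```

```text
t 7.8 pos [0.5014 0.0696 0.1602] xang 2.271 zax [-0.002 -0.008 -1.   ] F [0.  0.1 0.1] M [-0.02  0.01  0.03] w 0.0424 j6 -0.7
```

View pics/w3.png

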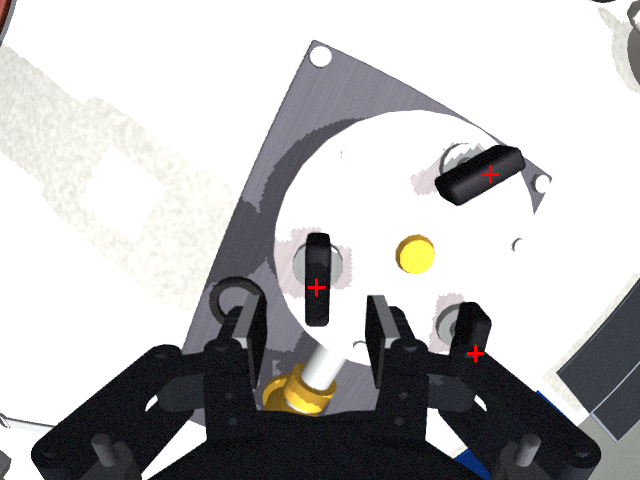

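Bar b runs from (318,235) to (317,325), lined up with the tool, and the marker at (316,287) is on it. Descending and gripping.

jog_arm(rot=[[0,0,0],[0,0,0],[0,0,0],[0,0,0],[0,0,0],[0,0,0],[0,0,0],[0,0,0],[0,0,0],[0,0,0]], offset=[[0,0,-0.008],[0,0,-0.012],[0,0,-0.012],[0,0,-0.009],[0,0,-0.005],[0,0,-0.002],[0,0,0],[0,0,0],[0,0,0],[0,0,0]], hand=[0.5,0.5,0.5,0.5,0.5,0.5,0.4,0.2,0,0])

```text
time_s: 8.68
tool_pos: [0.501, 0.0709, 0.1048]
tcp_rot: [-0.0, 0.422, 0.907, -0.002]
force: [-2.9, -3.1, -1.6]
width: 0.0118
```

```bash
python3 -c "
from h import *
st()"
```

```text
t 8.68 pos [0.501  0.0709 0.1048] xang 2.27 zax [-0.002 -0.004 -1.   ] F [-2.9 -3.1 -1.6] M [-0.53  0.42 -0.  ] w 0.0118 j6 -0.7
```

Gripped. Now turning to about 1.33 rad.

jog_arm(rot=[[0,0,-0.06],[0,0,-0.1],[0,0,-0.1],[0,0,-0.1],[0,0,-0.1],[0,0,-0.1],[0,0,-0.1],[0,0,-0.1],[0,0,-0.1],[0,0,-0.06]], offset=[[0,-0.0005,0],[0,-0.0005,0],[0,-0.0005,0],[0,0,0],[0,0,0],[0,0,0],[0,0,0],[0,0,0],[0,0,0],[0,0,0]], hand=[0,0,0,0,0,0,0,0,0,0])

```text
time_s: 9.52
tool_pos: [0.5041, 0.0717, 0.1048]
tcp_rot: [0.003, 0.794, 0.608, 0.003]
force: [3.2, 0.3, -3.2]
width: 0.0122
```

jog_arm(rot=[[0,0,-0.03],[0,0,-0.03],[0,0,-0.03],[0,0,-0.03],[0,0,-0.03],[0,0,-0.03],[0,0,-0.03],[0,0,-0.03],[0,0,-0.03],[0,0,-0.02]], offset=[[0,0,0],[0,0,0],[0,0,0],[0,0,0],[0,0,0],[0,0,0],[0,0,0],[0,0,0],[0,0,0],[0,0,0]], hand=[0,0,0,0,0,0,0,0,0,0])

```text
time_s: 10.35
tool_pos: [0.5042, 0.0704, 0.1054]
tcp_rot: [0.009, 0.866, 0.5, -0.001]
force: [2.2, 0.1, -2.8]
width: 0.0118
```

```bash
python3 -c "
from h import *
st()"
```

```text
t 10.35 pos [0.5042 0.0704 0.1054] xang 1.047 zax [ 0.007 -0.016 -1.   ] F [ 2.2  0.1 -2.8] M [0.1  0.01 2.93] w 0.0118 j6 0.53
```

Bolt b is at its stop at 2.9 Nm. Releasing, lifting, and heading to c while un-rotating.

jog_arm(rot=[[0,0,0],[0,0,0],[0,0,0],[0,0,0],[0,0,0],[0,0,0],[0,0,0],[0,0,0],[0,0,0],[0,0,0]], offset=[[0,0,0],[0,0,0],[0,0,0],[0,0,0],[0,0,0],[0,0,0.005],[0,0,0.014],[0,0,0.014],[0,0,0.014],[0,0,0.008]], hand=[0.5,0.5,0.5,0.5,0.5,0.5,0.5,0.5,0.5,0.5])

```text
time_s: 11.18
tool_pos: [0.5037, 0.0698, 0.1636]
tcp_rot: [0.007, 0.869, 0.495, -0.001]
force: [0.1, 0.7, -0.4]
width: 0.0426
```

```bash
python3 - <<'E'
from h import *
s,Rm=st(); im=cv2.cvtColor(optics.snapshot('wrist'),cv2.COLOR_RGB2BGR)
cv2.imwrite('pics/w4.png',cv2.convertScaleAbs(im,alpha=1.6))
E
```

```text
t 11.18 pos [0.5037 0.0698 0.1636] xang 1.035 zax [ 0.005 -0.014 -1.   ] F [ 0.1  0.7 -0.4] M [ 0.05 -0.02 -0.06] w 0.0426 j6 0.54
```

View pics/w4.png

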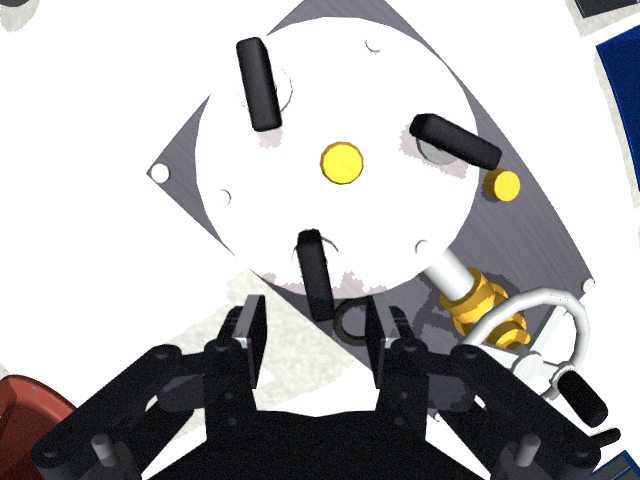

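Bars a (249–278) and b (310–325) are now parallel in the view. Bar c is still at (415,120)–(500,160). Moving to c.

jog_arm(rot=[[0.007,0,0.119],[0.005,0,0.119],[0,0,0.119],[0,0,0.119],[0,0,0.119],[0,0,0.119],[0,0,0.119],[0,0,0.119],[0,0,0.119],[0,0,0.11]], offset=[[0.006,0.002,0],[0.012,0.003,0],[0.012,0.003,0],[0.012,0.003,0],[0.012,0.003,0],[0.012,0.003,0],[0.012,0.003,0],[0.011,0.003,0],[0.006,0.002,0],[0.003,0.001,0]], hand=[0.5,0.5,0.5,0.5,0.5,0.5,0.5,0.5,0.5,0.5])

```text
time_s: 12.07
tool_pos: [0.6064, 0.0964, 0.1642]
tcp_rot: [-0.001, 0.423, 0.906, 0.006]
force: [-0.6, -0.8, -0.7]
width: 0.0428
```

```bash
python3 - <<'E'
from h import *
s,Rm=st(); im=cv2.cvtColor(optics.snapshot('wrist'),cv2.COLOR_RGB2BGR)
for P in [(.5292,.1689,.132),(.5016,.0687,.132),(.6022,.0949,.132)]:
    u=wproj(P,s,Rm); cv2.drawMarker(im,(int(u[0]),int(u[1])),(0,0,255),0,16,2)
cv2.imwrite('pics/w5.png',cv2.convertScaleAbs(im,alpha=1.6))
E
```

```text
t 12.07 pos [0.6064 0.0964 0.1642] xang 2.269 zax [ 0.004  0.011 -1.   ] F [-0.6 -0.8 -0.7] M [0.03 0.01 0.01] w 0.0428 j6 -0.67
```

View pics/w5.png

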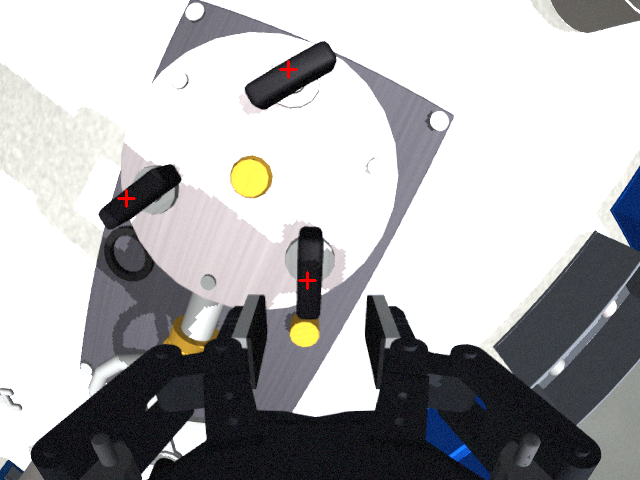

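Bar c is at (310,230)–(308,318), aligned with the tool, and the marker at (308,280) is on it. Descending.

jog_arm(rot=[[-0.006,0,0],[-0.004,0,0],[0,0,0],[0,0,0],[0,0,0],[0,0,0],[0,0,0],[0,0,0],[0,0,0],[0,0,0]], offset=[[-0.003,-0.001,-0.008],[-0.002,-0.0005,-0.012],[0,0,-0.012],[0,0,-0.011],[0,0,-0.006],[0,0,-0.003],[0,0,0],[0,0,0],[0,0,0],[0,0,0]], hand=[0.5,0.5,0.5,0.5,0.5,0.5,0.4,0.2,0,0])

```text
time_s: 12.95
tool_pos: [0.6012, 0.098, 0.1032]
tcp_rot: [0.002, 0.427, 0.904, 0.005]
force: [-5.6, -6.0, 1.0]
width: 0.0119
```

```bash
python3 -c "
from h import *
st()"
```

```text
t 12.95 pos [0.6012 0.098  0.1032] xang 2.26 zax [ 0.009  0.008 -1.   ] F [-5.6 -6.   1. ] M [-1.48  1.46  0.01] w 0.0119 j6 -0.66
```

jog_arm(rot=[[0,0,-0.06],[0,0,-0.1],[0,0,-0.1],[0,0,-0.1],[0,0,-0.1],[0,0,-0.1],[0,0,-0.1],[0,0,-0.1],[0,0,-0.1],[0,0,-0.06]], offset=[[0,-0.001,0.0005],[0,-0.001,0.0005],[0,-0.0005,0],[0,0,0],[0,0,0],[0,0,0],[0,0,0],[0,0,0],[0,0,0],[0,0,0]], hand=[0,0,0,0,0,0,0,0,0,0])

```text
time_s: 13.78
tool_pos: [0.6049, 0.0988, 0.1032]
tcp_rot: [0.008, 0.797, 0.604, 0.008]
force: [3.4, -0.3, -4.2]
width: 0.012
```

jog_arm(rot=[[0,0,-0.03],[0,0,-0.03],[0,0,-0.03],[0,0,-0.03],[0,0,-0.03],[0,0,-0.03],[0,0,-0.03],[0,0,-0.03],[0,0,-0.03],[0,0,-0.02]], offset=[[0,0,0],[0,0,0],[0,0,0],[0,0,0],[0,0,0],[0,0,0],[0,0,0],[0,0,0],[0,0,0],[0,0,0]], hand=[0,0,0,0,0,0,0,0,0,0])

```text
time_s: 14.62
tool_pos: [0.6053, 0.0983, 0.1037]
tcp_rot: [0.014, 0.867, 0.499, 0.004]
force: [1.0, -1.0, -2.9]
width: 0.0123
```

```bash
python3 -c "
from h import *
st()"
```

```text
t 14.62 pos [0.6053 0.0983 0.1037] xang 1.045 zax [ 0.021 -0.02  -1.   ] F [ 1.  -1.  -2.9] M [0.16 0.21 4.56] w 0.0123 j6 0.58
```

Bolt c is at its stop at 4.6 Nm. Releasing and lifting.

jog_arm(rot=[[0,0,0],[0,0,0],[0,0,0],[0,0,0],[0,0,0],[0,0,0],[0.01,0,0],[0,0.01,0],[0,0,0],[0,0,0]], offset=[[0,0,0],[0,0,0],[0,0,0],[0,0,0],[0,0,0],[0,0,0.006],[0,0,0.022],[0,0,0.024],[0,0,0.024],[0,0,0.018]], hand=[0.5,0.5,0.5,0.5,0.5,0.5,0.5,0.5,0.5,0.5])

```text
time_s: 15.45
tool_pos: [0.6022, 0.0977, 0.1983]
tcp_rot: [0.002, 0.874, 0.485, -0.0]
force: [0.3, -0.8, 0.2]
width: 0.0422
```

```bash
python3 - <<'E'
from h import *
s,Rm=st(); im=cv2.cvtColor(optics.snapshot('wrist'),cv2.COLOR_RGB2BGR)
cv2.imwrite('pics/w6.png',cv2.convertScaleAbs(im,alpha=1.6))
E
```

```text
t 15.45 pos [0.6022 0.0977 0.1983] xang 1.013 zax [ 0.001 -0.004 -1.   ] F [ 0.3 -0.8  0.2] M [ 0.   -0.01  0.01] w 0.0422 j6 0.6
```

View pics/w6.png

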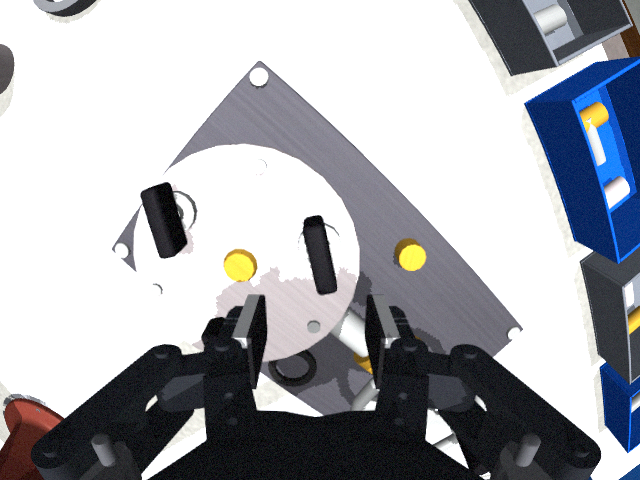

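All three bars are now parallel. Bar c measures about 1.226 rad, exactly the expected home angle. Next is the crank handle at (0.625, -0.120).

jog_arm(rot=[[0,0,0],[0,0,0],[0,0,0],[0,0,0],[0,0,0],[0,0,0],[0,0,0],[0,0,0],[0,0,0],[0,0,0]], offset=[[0.002,-0.018,0],[0.003,-0.028,0],[0.003,-0.028,0],[0.003,-0.028,0],[0.003,-0.028,0],[0.003,-0.028,0],[0.002,-0.022,0],[0.002,-0.015,0],[0.001,-0.008,0],[0,-0.003,0]], hand=[0.6,0.6,0.6,0.6,0.6,0.6,0.6,0.6,0.6,0.6])

```text
time_s: 16.33
tool_pos: [0.6287, -0.1171, 0.2111]
tcp_rot: [0.007, 0.876, 0.482, 0.009]
force: [-0.4, 1.0, -0.1]
width: 0.0515
```

```bash
python3 - <<'E'
from h import *
s,Rm=st(); im=cv2.cvtColor(optics.snapshot('wrist'),cv2.COLOR_RGB2BGR)
for P in [(.6251,-.1204,.166),(.6251,-.1204,.114),(.5948,-.0827,.114)]:
    u=wproj(P,s,Rm); cv2.drawMarker(im,(int(u[0]),int(u[1])),(0,0,255),0,16,2)
cv2.imwrite('pics/w7.png',cv2.convertScaleAbs(im,alpha=1.6))
E
```

```text
t 16.33 pos [ 0.6287 -0.1171  0.2111] xang 1.006 zax [ 0.022 -0.003 -1.   ] F [-0.4  1.  -0.1] M [-0.04  0.02  0.03] w 0.0515 j6 0.26
```

View pics/w7.png

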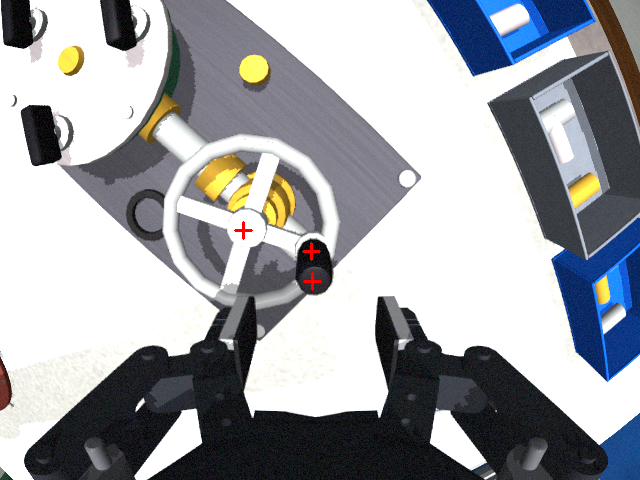

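The handle top is at (315,281) and the projected marker at (312,281). The hub is at (247,231) against (243,230). That's about 1 mm off, so I'll shift slightly and descend.

jog_arm(rot=[[0,0.01,0],[0,0.008,0],[0,0,0],[0,0,0],[0,0,0],[0,0,0],[0,0,0],[0,0,0],[0,0,0],[0,0,0]], offset=[[-0.001,-0.002,-0.006],[-0.001,-0.001,-0.012],[0,0,-0.014],[0,0,-0.014],[0,0,-0.014],[0,0,-0.012],[0,0,-0.006],[0,0,-0.002],[0,0,0],[0,0,0]], hand=[0.6,0.6,0.6,0.6,0.6,0.6,0.6,0.6,0.6,0.6])

```text
time_s: 17.22
tool_pos: [0.623, -0.1131, 0.1176]
tcp_rot: [-0.002, 0.875, 0.485, -0.002]
force: [0.2, -0.2, 0.1]
width: 0.0512
```

```bash
python3 -c "
from h import *
st()"
```

```text
t 17.22 pos [ 0.623  -0.1131  0.1176] xang 1.013 zax [-0.006  0.001 -1.   ] F [ 0.2 -0.2  0.1] M [ 0.02 -0.02 -0.01] w 0.0512 j6 0.26
```

jog_arm(rot=[[0,0,0],[0,0,0],[0,0,0],[0,0,0],[0,0,0],[0,0,0],[0,0,0],[0,0,0],[0,0,0],[0,0,0]], offset=[[0.0015,-0.003,0.003],[0.001,-0.003,0.003],[0,-0.001,0],[0,0,0],[0,0,0],[0,0,0],[0,0,0],[0,0,0],[0,0,0],[0,0,0]], hand=[0.6,0.6,0.6,0.6,0.4,0.2,0,0,0,0], grip_force=60)

```text
time_s: 18.05
tool_pos: [0.6273, -0.1208, 0.1293]
tcp_rot: [-0.001, 0.875, 0.485, -0.0]
force: [-0.2, -0.1, -0.5]
width: 0.0206
```

```bash
python3 -c "
from h import *
st()"
```

```text
t 18.05 pos [ 0.6273 -0.1208  0.1293] xang 1.012 zax [-0.002  0.001 -1.   ] F [-0.2 -0.1 -0.5] M [ 0.06  0.04 -0.02] w 0.0206 j6 0.25
```

```bash
cat >> h.py <<'E'
HUB=np.array([.5957,-.083])
def circ(total,n=10,hub=HUB,r=.048,zt=.126,taper=False,dz=None):
    s,Rm=st(); p=s['tool_pos'][:2]-hub; th=np.arctan2(p[1],p[0]); print('theta',th.round(4),'r',np.hypot(*p).round(4))
    print('q mod', ((th-.255-np.pi)%(2*np.pi)).round(3))
    w=np.ones(n)
    if taper: w=np.r_[np.ones(n-3),.6,.3,.1]
    w*=total/w.sum(); a=th+np.r_[0,np.cumsum(w)]
    out=[]
    for i in range(n):
        q=r*np.array([np.cos(a[i+1]),np.sin(a[i+1])])-r*np.array([np.cos(a[i]),np.sin(a[i])])
        out.append([round(q[0],4),round(q[1],4),0])
    print(out)
E
python3 -c "
from h import *
circ(-1.5)"
```

```text
t 18.05 pos [ 0.6273 -0.1208  0.1293] xang 1.012 zax [-0.002  0.001 -1.   ] F [-0.2 -0.1 -0.5] M [ 0.06  0.04 -0.02] w 0.0206 j6 0.25
theta -0.8752 r 0.0493
q mod 2.011
[[np.float64(-0.0059), np.float64(-0.0042), 0], [np.float64(-0.0064), np.float64(-0.0033), 0], [np.float64(-0.0068), np.float64(-0.0023), 0], [np.float64(-0.0071), np.float64(-0.0012), 0], [np.float64(-0.0072), np.float64(-0.0001), 0], [np.float64(-0.0071), np.float64(0.0009), 0], [np.float64(-0.0069), np.float64(0.002), 0], [np.float64(-0.0065), np.float64(0.003), 0], [np.float64(-0.006), np.float64(0.0039), 0], [np.float64(-0.0054), np.float64(0.0048), 0]]
```

jog_arm(rot=[[0,0,0],[0,0,0],[0,0,0],[0,0,0],[0,0,0],[0,0,0],[0,0,0],[0,0,0],[0,0,0],[0,0,0]], offset=[[-0.006,-0.004,-0.001],[-0.0064,-0.0033,-0.001],[-0.0068,-0.0023,-0.001],[-0.0071,-0.0012,0],[-0.0072,0,0],[-0.0071,0.001,0],[-0.0069,0.002,0],[-0.0065,0.003,0],[-0.006,0.004,0],[-0.0054,0.0048,0]], hand=[0,0,0,0,0,0,0,0,0,0])

```text
time_s: 18.88
tool_pos: [0.5605, -0.1162, 0.1293]
tcp_rot: [0.002, 0.875, 0.484, 0.007]
force: [8.4, 3.3, -1.3]
width: 0.0204
```

```bash
sed -i 's/round(q\[0\],4),round(q\[1\],4),0/float(round(q[0],4)),float(round(q[1],4)),0/' h.py; python3 -c "
from h import *
circ(-2.0)"
```

```text
t 18.88 pos [ 0.5605 -0.1162  0.1293] xang 1.011 zax [ 0.014  0.004 -1.   ] F [ 8.4  3.3 -1.3] M [ 0.52 -0.97  0.04] w 0.0204 j6 0.22
theta -2.3863 r 0.0484
q mod 0.5
[[-0.0058, 0.0076, 0], [-0.0042, 0.0086, 0], [-0.0024, 0.0093, 0], [-0.0005, 0.0096, 0], [0.0014, 0.0095, 0], [0.0032, 0.009, 0], [0.005, 0.0082, 0], [0.0065, 0.007, 0], [0.0078, 0.0056, 0], [0.0087, 0.004, 0]]
```

```bash
python3 -c "
from h import *
circ(-0.8)"
```

```text
t 18.88 pos [ 0.5605 -0.1162  0.1293] xang 1.011 zax [ 0.014  0.004 -1.   ] F [ 8.4  3.3 -1.3] M [ 0.52 -0.97  0.04] w 0.0204 j6 0.22
theta -2.3863 r 0.0484
q mod 0.5
[[-0.0025, 0.0029, 0], [-0.0023, 0.0031, 0], [-0.002, 0.0033, 0], [-0.0018, 0.0034, 0], [-0.0015, 0.0035, 0], [-0.0012, 0.0036, 0], [-0.0009, 0.0037, 0], [-0.0006, 0.0038, 0], [-0.0003, 0.0038, 0], [0.0, 0.0038, 0]]
```

jog_arm(rot=[[0,0,0],[0,0,0],[0,0,0],[0,0,0],[0,0,0],[0,0,0],[0,0,0],[0,0,0],[0,0,0],[0,0,0]], offset=[[-0.0025,0.0029,-0.0005],[-0.0023,0.0031,-0.0005],[-0.002,0.0033,-0.0005],[-0.0018,0.0034,0],[-0.0015,0.0035,0],[-0.0012,0.0036,0],[-0.0009,0.0037,0],[-0.0006,0.0038,0],[-0.0003,0.0038,0],[0,0.0038,0]], hand=[0,0,0,0,0,0,0,0,0,0])

```text
time_s: 19.72
tool_pos: [0.5502, -0.0968, 0.1294]
tcp_rot: [0.029, 0.875, 0.484, 0.008]
force: [8.6, -14.7, -4.0]
width: 0.0201
```

```bash
python3 -c "
from h import *
circ(-2.0)"
```

```text
t 19.72 pos [ 0.5502 -0.0968  0.1294] xang 1.01 zax [ 0.041 -0.043 -0.998] F [  8.6 -14.7  -4. ] M [-1.36 -0.05 -0.06] w 0.0201 j6 0.28
theta -2.8474 r 0.0476
q mod 0.039
[[-0.0018, 0.0094, 0], [0.0001, 0.0096, 0], [0.002, 0.0094, 0], [0.0038, 0.0088, 0], [0.0055, 0.0079, 0], [0.0069, 0.0066, 0], [0.0081, 0.0051, 0], [0.009, 0.0034, 0], [0.0095, 0.0016, 0], [0.0096, -0.0003, 0]]
```

The wheel stalled with about 17 N at q ≈ 0.02–0.04, the predicted shut angle, so it started about 2.0 rad open. I'll straighten the hand tilt and push once more to confirm it is at the stop.

jog_arm(rot=[[0.02,0.02,0],[0.02,0.02,0],[0,0,0],[0,0,0],[0,0,0],[0,0,0],[0,0,0],[0,0,0],[0,0,0],[0,0,0]], offset=[[-0.001,0.003,0],[-0.001,0.003,0],[-0.001,0.003,0],[-0.001,0.004,0],[-0.001,0.004,0],[-0.001,0.004,0],[-0.001,0.004,0],[-0.001,0.004,0],[-0.001,0.004,0],[-0.001,0.004,0]], hand=[0,0,0,0,0,0,0,0,0,0])

```text
time_s: 20.55
tool_pos: [0.5501, -0.0974, 0.1294]
tcp_rot: [0.048, 0.876, 0.48, -0.0]
force: [14.2, -17.3, -8.2]
width: 0.0202
```

```bash
cat >> h.py <<'E'
def gp():
    s,Rm=st(); g=s['tool_pos']-.019*Rm[:,2]; p=g[:2]-HUB; th=np.arctan2(p[1],p[0]); print('grasp',g.round(4),'r',np.hypot(*p).round(4),'qmod',((th-.255-np.pi+1)%(2*np.pi)-1).round(3))
E
python3 -c "
from h import *
gp()"
```

```text
t 20.55 pos [ 0.5501 -0.0974  0.1294] xang 1.0 zax [ 0.045 -0.084 -0.995] F [ 14.2 -17.3  -8.2] M [-1.18 -0.77  0.02] w 0.0202 j6 0.32
grasp [ 0.5493 -0.0958  0.1483] r 0.0481 qmod 0.014
```

It hasn't moved under further push, so the valve is shut (measured grasp q = 0.014, within measurement error of 0). Now opening two turns.

```bash
python3 -c "
from h import *
circ(1.5)"
```

```text
t 20.55 pos [ 0.5501 -0.0974  0.1294] xang 1.0 zax [ 0.045 -0.084 -0.995] F [ 14.2 -17.3  -8.2] M [-1.18 -0.77  0.02] w 0.0202 j6 0.32
theta -2.8356 r 0.0478
q mod 0.051
[[0.0027, -0.0067, 0], [0.0036, -0.0062, 0], [0.0045, -0.0056, 0], [0.0053, -0.0048, 0], [0.006, -0.004, 0], [0.0065, -0.0031, 0], [0.0069, -0.0021, 0], [0.0071, -0.001, 0], [0.0072, 0.0001, 0], [0.0071, 0.0011, 0]]
```

jog_arm(rot=[[0.03,0.015,0],[0.03,0.015,0],[0.02,0.01,0],[0,0,0],[0,0,0],[0,0,0],[0,0,0],[0,0,0],[0,0,0],[0,0,0]], offset=[[0.0027,-0.0067,-0.001],[0.0036,-0.0062,-0.001],[0.0045,-0.0056,-0.001],[0.0053,-0.0048,0],[0.006,-0.004,0],[0.0065,-0.0031,0],[0.0069,-0.0021,0],[0.0071,-0.001,0],[0.0072,0,0],[0.0071,0.0011,0]], hand=[0,0,0,0,0,0,0,0,0,0])

```text
time_s: 21.38
tool_pos: [0.6033, -0.132, 0.1293]
tcp_rot: [0.001, 0.877, 0.481, -0.005]
force: [-3.1, -1.6, 4.2]
width: 0.0206
```

```bash
python3 -c "
from h import *
gp();circ(1.8)"
```

```text
t 21.38 pos [ 0.6033 -0.132   0.1293] xang 1.003 zax [-0.008 -0.006 -1.   ] F [-3.1 -1.6  4.2] M [-0.38  0.13  0.03] w 0.0206 j6 0.24
grasp [ 0.6035 -0.1318  0.1483] r 0.0495 qmod 1.474
t 21.38 pos [ 0.6033 -0.132   0.1293] xang 1.003 zax [-0.008 -0.006 -1.   ] F [-3.1 -1.6  4.2] M [-0.38  0.13  0.03] w 0.0206 j6 0.24
theta -1.4161 r 0.0496
q mod 1.47
[[0.0084, 0.0021, 0], [0.0079, 0.0036, 0], [0.0071, 0.0049, 0], [0.0061, 0.0061, 0], [0.0049, 0.0071, 0], [0.0036, 0.0079, 0], [0.0021, 0.0084, 0], [0.0006, 0.0086, 0], [-0.001, 0.0086, 0], [-0.0025, 0.0083, 0]]
```

jog_arm(rot=[[0,0,0],[0,0,0],[0,0,0],[0,0,0],[0,0,0],[0,0,0],[0,0,0],[0,0,0],[0,0,0],[0,0,0]], offset=[[0.0084,0.0023,0],[0.0079,0.0038,0],[0.0071,0.005,0],[0.0061,0.0061,0],[0.0049,0.0071,0],[0.0036,0.0079,0],[0.0021,0.0084,0],[0.0006,0.0086,0],[-0.001,0.0086,0],[-0.0025,0.0083,0]], hand=[0,0,0,0,0,0,0,0,0,0])

```text
time_s: 22.22
tool_pos: [0.6388, -0.0627, 0.1293]
tcp_rot: [-0.002, 0.876, 0.482, -0.02]
force: [-10.0, -9.0, 6.4]
width: 0.02
```

```bash
python3 -c "
from h import *
gp();circ(1.8)"
```

```text
t 22.22 pos [ 0.6388 -0.0627  0.1293] xang 1.006 zax [-0.037 -0.015 -0.999] F [-10.   -9.    6.4] M [-1.68  0.6   0.07] w 0.02 j6 0.37
grasp [ 0.6394 -0.0625  0.1483] r 0.0483 qmod 3.326
t 22.22 pos [ 0.6388 -0.0627  0.1293] xang 1.006 zax [-0.037 -0.015 -0.999] F [-10.   -9.    6.4] M [-1.68  0.6   0.07] w 0.02 j6 0.37
theta 0.4399 r 0.0476
q mod 3.327
[[-0.0044, 0.0074, 0], [-0.0056, 0.0065, 0], [-0.0067, 0.0054, 0], [-0.0076, 0.0041, 0], [-0.0082, 0.0027, 0], [-0.0085, 0.0012, 0], [-0.0086, -0.0003, 0], [-0.0084, -0.0019, 0], [-0.008, -0.0034, 0], [-0.0072, -0.0047, 0]]
```

jog_arm(rot=[[0.005,-0.01,0],[0.005,-0.01,0],[0,-0.01,0],[0,0,0],[0,0,0],[0,0,0],[0,0,0],[0,0,0],[0,0,0],[0,0,0]], offset=[[-0.0044,0.0074,0],[-0.0056,0.0065,0],[-0.0067,0.0054,0],[-0.0076,0.0041,0],[-0.0082,0.0027,0],[-0.0085,0.0012,0],[-0.0086,-0.0003,0],[-0.0084,-0.0019,0],[-0.008,-0.0034,0],[-0.0072,-0.0047,0]], hand=[0,0,0,0,0,0,0,0,0,0])

```text
time_s: 23.05
tool_pos: [0.5689, -0.0452, 0.1294]
tcp_rot: [0.009, 0.875, 0.484, 0.0]
force: [5.3, -1.2, 0.3]
width: 0.0204
```

```bash
python3 -c "
from h import *
gp();circ(1.8)"
```

```text
t 23.05 pos [ 0.5689 -0.0452  0.1294] xang 1.01 zax [ 0.009 -0.015 -1.   ] F [ 5.3 -1.2  0.3] M [-0.34 -0.68  0.01] w 0.0204 j6 0.36
grasp [ 0.5687 -0.0449  0.1484] r 0.0467 qmod 5.073
t 23.05 pos [ 0.5689 -0.0452  0.1294] xang 1.01 zax [ 0.009 -0.015 -1.   ] F [ 5.3 -1.2  0.3] M [-0.34 -0.68  0.01] w 0.0204 j6 0.36
theta 2.1872 r 0.0464
q mod 5.074
[[-0.0066, -0.0056, 0], [-0.0055, -0.0067, 0], [-0.0042, -0.0076, 0], [-0.0028, -0.0082, 0], [-0.0012, -0.0085, 0], [0.0003, -0.0086, 0], [0.0018, -0.0084, 0], [0.0033, -0.008, 0], [0.0047, -0.0072, 0], [0.0059, -0.0063, 0]]
```

jog_arm(rot=[[0.008,0.004,0],[0.008,0.004,0],[0,0,0],[0,0,0],[0,0,0],[0,0,0],[0,0,0],[0,0,0],[0,0,0],[0,0,0]], offset=[[-0.007,-0.0056,0],[-0.0056,-0.0067,0],[-0.0042,-0.0076,0],[-0.0028,-0.0082,0],[-0.0012,-0.0085,0],[0.0003,-0.0086,0],[0.0018,-0.0084,0],[0.0033,-0.008,0],[0.0047,-0.0072,0],[0.0059,-0.0063,0]], hand=[0,0,0,0,0,0,0,0,0,0])

```text
time_s: 23.88
tool_pos: [0.562, -0.1176, 0.1293]
tcp_rot: [-0.005, 0.875, 0.483, 0.012]
force: [-1.0, 4.7, 4.1]
width: 0.0201
```

```bash
python3 -c "
from h import *
gp();circ(1.8)"
```

```text
t 23.88 pos [ 0.562  -0.1176  0.1293] xang 1.009 zax [ 0.017  0.02  -1.   ] F [-1.   4.7  4.1] M [ 0.1   0.11 -0.03] w 0.0201 j6 0.21
grasp [ 0.5617 -0.118   0.1483] r 0.0488 qmod 0.544
t 23.88 pos [ 0.562  -0.1176  0.1293] xang 1.009 zax [ 0.017  0.02  -1.   ] F [-1.   4.7  4.1] M [ 0.1   0.11 -0.03] w 0.0201 j6 0.21
theta -2.3428 r 0.0483
q mod 0.544
[[0.0067, -0.0054, 0], [0.0076, -0.0042, 0], [0.0082, -0.0027, 0], [0.0085, -0.0012, 0], [0.0086, 0.0003, 0], [0.0084, 0.0019, 0], [0.008, 0.0033, 0], [0.0072, 0.0047, 0], [0.0063, 0.0059, 0], [0.0051, 0.007, 0]]
```

Total so far is q ≈ 6.83 (one turn plus 0.54).

jog_arm(rot=[[-0.008,0.008,0],[-0.008,0.006,0],[0,0,0],[0,0,0],[0,0,0],[0,0,0],[0,0,0],[0,0,0],[0,0,0],[0,0,0]], offset=[[0.0067,-0.0054,0],[0.0076,-0.0042,0],[0.0082,-0.0027,0],[0.0085,-0.0012,0],[0.0086,0.0003,0],[0.0084,0.0019,0],[0.008,0.0033,0],[0.0072,0.0047,0],[0.0063,0.0059,0],[0.0051,0.007,0]], hand=[0,0,0,0,0,0,0,0,0,0])

```text
time_s: 24.72
tool_pos: [0.6383, -0.1076, 0.1292]
tcp_rot: [-0.008, 0.876, 0.483, -0.006]
force: [-11.1, 1.8, 7.9]
width: 0.0203
```

```bash
python3 -c "
from h import *
gp();circ(1.8)"
```

```text
t 24.72 pos [ 0.6383 -0.1076  0.1292] xang 1.008 zax [-0.018  0.007 -1.   ] F [-11.1   1.8   7.9] M [-0.2   1.1   0.04] w 0.0203 j6 0.28
grasp [ 0.6386 -0.1077  0.1482] r 0.0495 qmod 2.363
t 24.72 pos [ 0.6383 -0.1076  0.1292] xang 1.008 zax [-0.018  0.007 -1.   ] F [-11.1   1.8   7.9] M [-0.2   1.1   0.04] w 0.0203 j6 0.28
theta -0.5242 r 0.0492
q mod 2.362
[[0.0036, 0.0078, 0], [0.0022, 0.0084, 0], [0.0006, 0.0086, 0], [-0.0009, 0.0086, 0], [-0.0024, 0.0083, 0], [-0.0039, 0.0077, 0], [-0.0052, 0.0069, 0], [-0.0063, 0.0058, 0], [-0.0073, 0.0046, 0], [-0.008, 0.0032, 0]]
```

jog_arm(rot=[[0,-0.008,0],[0,-0.008,0],[0,0,0],[0,0,0],[0,0,0],[0,0,0],[0,0,0],[0,0,0],[0,0,0],[0,0,0]], offset=[[0.0032,0.0078,0],[0.002,0.0084,0],[0.0006,0.0086,0],[-0.0009,0.0086,0],[-0.0024,0.0083,0],[-0.0039,0.0077,0],[-0.0052,0.0069,0],[-0.0063,0.0058,0],[-0.0073,0.0046,0],[-0.008,0.0032,0]], hand=[0,0,0,0,0,0,0,0,0,0])

```text
time_s: 25.55
tool_pos: [0.6152, -0.0405, 0.1294]
tcp_rot: [0.005, 0.875, 0.483, -0.002]
force: [3.2, -1.0, 1.7]
width: 0.0201
```

```bash
python3 -c "
from h import *
gp();circ(1.4)"
```

```text
t 25.55 pos [ 0.6152 -0.0405  0.1294] xang 1.009 zax [ 0.001 -0.01  -1.   ] F [ 3.2 -1.   1.7] M [-0.19 -0.63 -0.  ] w 0.0201 j6 0.38
grasp [ 0.6152 -0.0403  0.1484] r 0.0469 qmod 4.029
t 25.55 pos [ 0.6152 -0.0405  0.1294] xang 1.009 zax [ 0.001 -0.01  -1.   ] F [ 3.2 -1.   1.7] M [-0.19 -0.63 -0.  ] w 0.0201 j6 0.38
theta 1.1404 r 0.0468
q mod 4.027
[[-0.0063, 0.0024, 0], [-0.0066, 0.0015, 0], [-0.0067, 0.0005, 0], [-0.0067, -0.0004, 0], [-0.0066, -0.0013, 0], [-0.0063, -0.0022, 0], [-0.006, -0.0031, 0], [-0.0055, -0.0039, 0], [-0.0049, -0.0046, 0], [-0.0042, -0.0053, 0]]
```

jog_arm(rot=[[0.005,0,0],[0.005,0,0],[0,0,0],[0,0,0],[0,0,0],[0,0,0],[0,0,0],[0,0,0],[0,0,0],[0,0,0]], offset=[[-0.0063,0.0024,0],[-0.0066,0.0015,0],[-0.0067,0.0005,0],[-0.0067,-0.0004,0],[-0.0066,-0.0013,0],[-0.0063,-0.0022,0],[-0.006,-0.0031,0],[-0.0055,-0.0039,0],[-0.0049,-0.0046,0],[-0.0042,-0.0053,0]], hand=[0,0,0,0,0,0,0,0,0,0])

```text
time_s: 26.38
tool_pos: [0.5535, -0.0631, 0.1294]
tcp_rot: [0.011, 0.876, 0.483, 0.007]
force: [13.7, -2.3, -5.8]
width: 0.0203
```

```bash
python3 -c "
from h import *
from scipy.optimize import least_squares
G=np.array([[.5493,-.0958],[.6035,-.1318],[.6394,-.0625],[.5687,-.0449],[.5617,-.118],[.6386,-.1077],[.6152,-.0403],[.6273,-.1208],[.5604,-.1163]])
r=least_squares(lambda h:np.hypot(*(G-h[:2]).T)-.048,[.595,-.083]);print(r.x,(r.fun*1000).round(2))
h=r.x
q=lambda g:((np.arctan2(g[1]-h[1],g[0]-h[0])-.255-np.pi+1)%(2*np.pi)-1)
print('stop q',q(G[0]))
s,Rm=st();g=(s['tool_pos']-.019*Rm[:,2])[:2];print('now q',q(g),'stop-now', (q(G[0])-q(g))%(2*np.pi), np.hypot(*(g-h)))
"
```

```text
[ 0.59624913 -0.08437582] [ 0.32 -0.02  0.38  0.14  0.21  0.35 -0.02 -0.14  0.  ]
stop q -0.01630780136978416
t 26.38 pos [ 0.5535 -0.0631  0.1294] xang 1.007 zax [ 0.023 -0.013 -1.   ] F [13.7 -2.3 -5.8] M [-0.4  -1.66 -0.02] w 0.0203 j6 0.32
now q -0.7177742635716533 stop-now 0.7014664622018691 0.0482982671710865
```

```bash
sed -i 's/HUB=np.array.*/HUB=np.array([.59625,-.08438])/' h.py; python3 -c "
from h import *
circ(0.6,taper=True)"
```

```text
t 26.38 pos [ 0.5535 -0.0631  0.1294] xang 1.007 zax [ 0.023 -0.013 -1.   ] F [13.7 -2.3 -5.8] M [-0.4  -1.66 -0.02] w 0.0203 j6 0.32
theta 2.6793 r 0.0478
q mod 5.566
[[-0.0015, -0.0033, 0], [-0.0012, -0.0034, 0], [-0.001, -0.0035, 0], [-0.0007, -0.0035, 0], [-0.0004, -0.0036, 0], [-0.0002, -0.0036, 0], [0.0001, -0.0036, 0], [0.0002, -0.0022, 0], [0.0001, -0.0011, 0], [0.0, -0.0004, 0]]
```

jog_arm(rot=[[0.006,0.01,0],[0.006,0.01,0],[0,0,0],[0,0,0],[0,0,0],[0,0,0],[0,0,0],[0,0,0],[0,0,0],[0,0,0]], offset=[[-0.001,-0.0033,0],[-0.001,-0.0034,0],[-0.001,-0.0035,0],[-0.0007,-0.0035,0],[-0.0004,-0.0036,0],[-0.0002,-0.0036,0],[0.0001,-0.0036,0],[0.0002,-0.0022,0],[0.0001,-0.0011,0],[0,-0.0004,0]], hand=[0,0,0,0,0,0,0,0,0,0])

```text
time_s: 27.22
tool_pos: [0.5484, -0.0847, 0.1293]
tcp_rot: [-0.005, 0.877, 0.481, 0.012]
force: [5.3, 0.1, -0.8]
width: 0.0201
```

```bash
python3 -c "
from h import *
gp()"
```

```text
t 27.22 pos [ 0.5484 -0.0847  0.1293] xang 1.003 zax [ 0.017  0.021 -1.   ] F [ 5.3  0.1 -0.8] M [-0.61 -0.79 -0.08] w 0.0201 j6 0.26
grasp [ 0.5481 -0.0851  0.1483] r 0.0482 qmod -0.24
```

jog_arm(rot=[[-0.01,0.008,0],[-0.008,0.006,0],[0,0,0],[0,0,0],[0,0,0],[0,0,0],[0,0,0],[0,0,0],[0,0,0],[0,0,0]], offset=[[0.0002,-0.002,0],[0.0002,-0.002,0],[0.0003,-0.002,0],[0.0003,-0.002,0],[0.0003,-0.0015,0],[0.0001,-0.001,0],[0,0,0],[0,0,0],[0,0,0],[0,0,0]], hand=[0,0,0,0,0,0,0,0,0,0])

```text
time_s: 28.05
tool_pos: [0.5488, -0.0916, 0.1293]
tcp_rot: [-0.004, 0.877, 0.481, 0.005]
force: [3.7, 2.6, 0.6]
width: 0.0204
```

```bash
python3 -c "
from h import *
gp()"
```

```text
t 28.05 pos [ 0.5488 -0.0916  0.1293] xang 1.003 zax [ 0.005  0.012 -1.   ] F [3.7 2.6 0.6] M [-0.1  -0.71  0.  ] w 0.0204 j6 0.26
grasp [ 0.5487 -0.0918  0.1483] r 0.0481 qmod -0.1
```

jog_arm(rot=[[-0.006,0.003,0],[-0.004,0,0],[0,0,0],[0,0,0],[0,0,0],[0,0,0],[0,0,0],[0,0,0],[0,0,0],[0,0,0]], offset=[[0.0002,-0.0015,0],[0.0002,-0.0015,0],[0.0002,-0.0015,0],[0.0001,-0.0007,0],[0,0,0],[0,0,0],[0,0,0],[0,0,0],[0,0,0],[0,0,0]], hand=[0,0,0,0,0,0,0,0,0,0])

```text
time_s: 28.88
tool_pos: [0.5497, -0.0963, 0.1294]
tcp_rot: [-0.001, 0.877, 0.481, 0.002]
force: [3.7, 2.9, 1.9]
width: 0.0201
```

```bash
python3 -c "
from h import *
gp()"
```

```text
t 28.88 pos [ 0.5497 -0.0963  0.1294] xang 1.003 zax [ 0.002  0.004 -1.   ] F [3.7 2.9 1.9] M [ 0.14 -0.73 -0.01] w 0.0201 j6 0.26
grasp [ 0.5497 -0.0964  0.1484] r 0.0481 qmod -0.002
```

jog_arm(rot=[[0,0,0],[0,0,0],[0,0,0],[0,0,0],[0,0,0],[0,0,0],[0,0,0],[0,0,0],[0,0,0],[0,0,0]], offset=[[0,0,0],[0,0,0],[0,0,0],[0,0,0],[0,0,0],[0,0,0],[0,0,0],[0,0,0],[0,0,0],[0,0,0]], hand=[0,0,0,0,0,0,0,0,0,0])

```text
time_s: 29.72
tool_pos: [0.5497, -0.0963, 0.1293]
tcp_rot: [-0.001, 0.877, 0.481, 0.002]
force: [3.6, 2.5, 1.7]
width: 0.0203
```

```bash
python3 - <<'E'
from h import *
gp()
im=cv2.cvtColor(optics.snapshot('top'),cv2.COLOR_RGB2BGR)
cv2.imwrite('pics/topf.png',cv2.convertScaleAbs(cv2.resize(im[110:310,180:420],(720,600),interpolation=cv2.INTER_CUBIC),alpha=1.6))
im=cv2.cvtColor(optics.snapshot('side'),cv2.COLOR_RGB2BGR)
cv2.imwrite('pics/sidef.png',cv2.convertScaleAbs(im,alpha=1.6))
im=cv2.cvtColor(optics.snapshot('wrist'),cv2.COLOR_RGB2BGR)
cv2.imwrite('pics/wf.png',cv2.convertScaleAbs(im,alpha=1.6))
E
```

```text
t 29.72 pos [ 0.5497 -0.0963  0.1293] xang 1.003 zax [ 0.002  0.003 -1.   ] F [3.6 2.5 1.7] M [ 0.11 -0.81 -0.04] w 0.0203 j6 0.26
grasp [ 0.5497 -0.0964  0.1483] r 0.0481 qmod -0.002
```

View pics/topf.png

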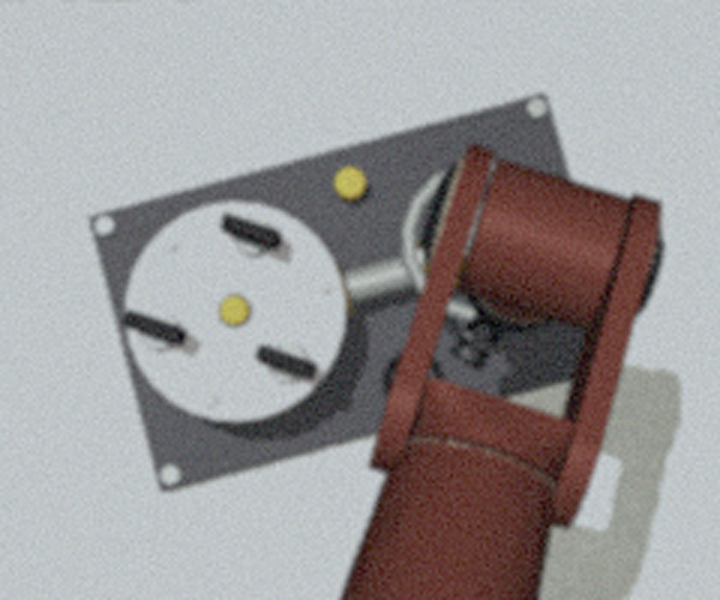

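View pics/wf.png

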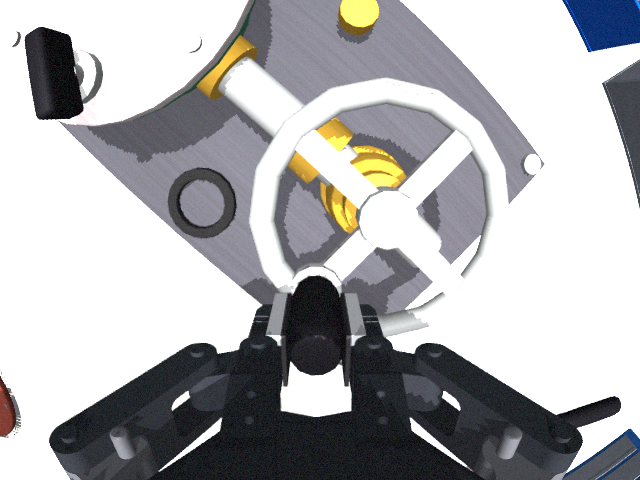

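View pics/sidef.png

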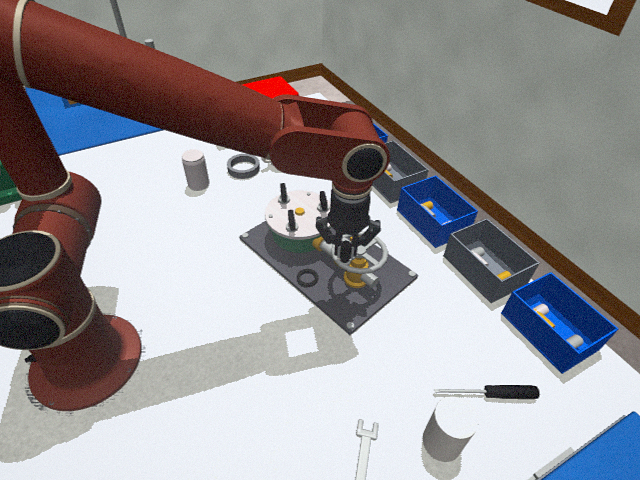

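```bash
python3 - <<'E'
from h import *
yaw=.255
im=cv2.imread('pics/topf.png')  # gain 1.6, 3x from (180,110)
m=(cv2.GaussianBlur(im,(5,5),0).max(2)<62).astype(np.uint8)
n,l,st_,ce=cv2.connectedComponentsWithStats(m)
for i in range(1,n):
    if 300<st_[i,4]<2500 and ce[i,0]<330:
        pts=np.argwhere(l==i)[::3,::-1]
        W=np.array([px2plane('top',((p[0]+.5)/3-.5+180,(p[1]+.5)/3-.5+110),.128)[:2] for p in pts]);w=W.mean(0)
        e,v=np.linalg.eigh(np.cov((W-w).T));a=np.arctan2(v[1,1],v[0,1])
        print(ce[i].round(0),w.round(4),'cw of y',((yaw+np.pi/2-a)%np.pi).round(3),np.sqrt(e*12).round(4))
E
```

```text
[253. 233.] [0.6    0.0941] cw of y 0.61 [0.0103 0.0412]
[155. 328.] [0.5281 0.1683] cw of y 0.61 [0.0081 0.0456]
[311. 402.] [0.4712 0.0504] cw of y 2.829 [0.0299 0.1077]
[287. 363.] [0.5007 0.0682] cw of y 0.599 [0.0082 0.0399]
```

All three bars measure 0.60–0.61 rad clockwise of the skid's y axis, which is fully home. The wrist view shows the handle at (315,325) held between the pads, with the spokes square to the pipe. The loose items look unmoved. Handing in.

```bash
python3 -c "
from h import *
gp(); print(workorder.sign_off())"
```

```text
t 29.87 pos [ 0.5497 -0.0964  0.1294] xang 1.003 zax [ 0.002  0.003 -1.   ] F [3.7 2.5 1.5] M [ 0.15 -0.78 -0.  ] w 0.0202 j6 0.26
grasp [ 0.5497 -0.0965  0.1484] r 0.0481 qmod -0.001
the job is handed in; nothing more can be done
None
```

The job is done and was handed in at 29.9 s of the 72 s allowed; sign-off reports no verdict.

- **Bolts:** all three were turned clockwise until they pushed back at the end stop (about 4.0, 2.9 and 4.6 N m on a, b and c). In the last top picture the bars lie 0.61, 0.60 and 0.61 rad clockwise of the skid's y axis, against 0.6 expected.
- **Valve:** I turned the wheel about 2.0 rad clockwise until it stalled, at over 17 N and with no movement under further push. I then backed it off two turns counter-clockwise.
- **Wheel position:** the final angle is within about 0.015 rad of exactly two turns. It reads -0.001 rad modulo a full turn; at the loaded stop it read -0.016 rad, a small difference I put down to flex in the grip.
- **Finish:** the fingers still hold the crank handle (opening 20 mm, about 4.5 N sideways at the wrist) and the wheel is at rest.
- **Rest of the bench:** the loose items visible in the last pictures look unmoved. I only checked them by eye, and the mug was mostly hidden behind the arm in those last pictures.

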